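# Set the router's depth collar and lock it with the T-key

## Task

Turn the knurled collar on the upright router motor until its pointer clicks in at the long thick line on the flange. Then take the T-handle key from its wooden rack, put it fully home in the clamp screw at the bottom of the round well beside the motor, and tighten the screw clockwise until it stops. Leave the key standing in the screw and leave the other things on the bench where they are.

Things in the scene. Friction and masses are not known exactly. Their poses are not given: they have to be found in the camera images.
- stand: Fixed bench stand (place, yaw vary): base plate 130 x 215 x 12, router motor upright in it, collet up. Origin on the table under the motor axis, z up. Heights: housing 76 dia to 70, flange 92 dia 70-76, knurled collar 77-109, fixed barrel 40 dia to 118, collet nut 18 dia to 130. Round boss 48 dia with the clamp screw's well: axis at stand (0, -115), top at 60.
- collar (a joint): Angle (rad) of the depth collar, a knurled steel ring 56 dia, 32 tall, on the motor axis; positive = counter-clockwise from above. 0 = pointer at the long line, on the stand's +x. Clicks every 0.262 rad, snaps to the nearest click when let go (unless half-way); about 0.3 N m to turn. Starts 2 to 5 clicks negative (turn counter-clockwise); can overrun: ends at -1.65, +0.60.
- collar_grip (a point): On the collar's axis, 22 above its underside, 10 below its top face (stand z = 99): a good height to grip the collar across its 56 diameter from above.
- pointer (a point): Tip of the collar's pointer tab, at its lower edge: 36.5 from the motor axis, 8.5 outside the collar's side; the tab is 5 wide and 6 tall. Grip the collar about square to it to keep fingers off it.
- mark (a point): Long thick line (18 x 3.5) on the flange, where the pointer must be set; this point is near its outer end, 43 from the motor axis, stand z = 76. The lines of the other clicks are thin and short.
- well (a point): Centre of the mouth of the round well in the boss, stand z = 60: 32 wide, too narrow for fingers. The clamp screw's top lies 18 below it.
- screw (a joint): Angle (rad) of the clamp screw; grows as it is tightened, clockwise seen from above. Starts slack at 0 to 0.3; tight at its hard stop at 1.1. Turning takes about 0.1 N m; it stays where it is left. Near 0 its sides lie along the stand's x and y.
- socket (a point): Bottom centre of the clamp screw's square socket. Screw: square head 22 x 22, square socket 12 x 12, 18 deep, mouth chamfered 2, sides along this frame's x and y (the frame turns with the screw; z up).
- key: Loose steel T-handle key, 0.18 kg, upright in the rack. Origin at the lower tip, z up the shaft, x along the crossbar. From the tip: nose tapering from 6 x 6 to 10 x 10 at z = 10, square drive 10 x 10 to 31 (sides along x, y), shaft 14 dia to 92, crossbar 80 (x) x 16 (y) from 92 to 110. Fully home: tip on the socket's bottom; about 0.23 rad of turning play there.
- key_grip (a point): Centre of the key's crossbar, 101 above the tip: grip it here across the 16 width.
- rack: Fixed wooden block 70 x 90 x 60 tall, left or right of the stand; origin at the centre of its underside. The key stands in its central round hole, 16 dia, 45 deep.
- glue: bystander: white glue bottle with grey cap, 54 dia x 115; origin at the centre of its underside, z up
- tape: bystander: cardboard tape roll lying flat, 90 outside dia x 24; origin at the centre of its underside
- offcut: bystander: wood offcut 110 x 60 x 22 lying flat; origin at the centre of its underside
- jar: bystander: small glass jar with steel lid, 60 dia x 70; origin at the centre of its underside
- driver: bystander: screwdriver lying on the table along its x axis
- hammer: bystander: hammer lying along its x axis
- brush: bystander: brush lying along its x axis
Things that resemble listed ones, but are neither listed nor needed, are in the scene too. There is more than one size of the key; the job needs the largest.

How it is judged:
By the outcome, as a careful person would: the job done as asked, in the order asked, and still so for the second after the job is handed in, with the robot touching nothing.
It also fails if it takes over 58 s, if anything falls off the work surface, if the arm or the gripper's body presses on something with over 40 N, if the wrist force passes 120 N, or if a joint passes its speed limit or range.

## Robot

A 6-joint arm with a two-finger parallel gripper is mounted at the origin on the work surface. World frame = base frame: x ahead of the robot, y to its left, z up, the work surface at z = 0. Lengths are in mm, angles in rad, forces in N, time in s.
With the tool pointing down it reaches from about 300 to 775 mm from the base axis. Payload 14.6 kg.
Tool frame: the origin (TCP) lies midway between the tips of the shut fingers; the grasp point (between the pads) lies 19 mm behind it; y points along the fingers, z is the direction in which the jaws open and shut, and the axes are right-handed (so a half turn about y gives the same grasp; the last joint's range is limited). The gripper opens to 94 mm and grips with 3 to 60 N. Pads are 16 mm wide; open, the fingers measure 119 mm over their backs; the gripper's body (75 mm by 177 mm) begins 78 mm behind the grasp point.
Start: joints at [1.066, 0.3, 1.521, -0, 1.321, -0.067], TCP at [233.167, 498.119, 205.446] pointing down, gripper open.
Joint ranges: [-3.03, 3.03], [-0.79, 2.21], [0.23, 2.52], [-1.04, 4.18], [0, 3.07], [-2.55, 2.55]. Speed limits (rad/s): [2.22, 2.22, 2.57, 3.14, 3.14, 3.14].

## Interface

Orientations are given as [roll, pitch, yaw] about the fixed x, y, z axes, in that order (R = Rz(yaw) Ry(pitch) Rx(roll)).
In Python, from cell import manip gives the robot as it stands.
- The arm moves only by the tool play_rows, never from a script. Its argument "series" is a list of rows, each a list of 3 entries, a list of its own where there are three numbers: the shift along the tool's x, y, z in m, then the turn about the tool's y in rad, then the closure, from 0 (fully open) to 1 (shut). In form: [[[dx, dy, dz], twist, grip], ...]. A call has 1 to 20 rows; each row is the pose to reach, as a shift and turn from the pose measured when the call began, along the tool's axes at that moment; what a row does not reach only later rows make up. A row lasts 1/10 s, in which the tool goes at most 50 mm and 8.59 degrees, less where a joint would pass 70% of its speed; a pose out of reach is approached as far as the arm can. A call with a gripper value outside its range is refused whole. The fingers move at their own pace and stop on an object; "squeeze" is the grip in N (left out, the last holds). Time passes only in rows, so rows that repeat a pose let the fingers close. It gives the time, the measured TCP pose, the force and the opening at its end, in the units of the state.
- manip.read_state(): the state, without advancing time (a new reading comes with each control period).
- manip.camera(name): name is "scene" or "top" or "wrist"; returns the picture (400x640x3 uint8, red, green, blue); there is no depth.
- manip.camera_params(name): a dict with "K" (3x3 intrinsics, pixels), "rvec" (rotation vector, rad) and "tvec" (3), from world to camera coordinates, as OpenCV has them. Camera axes: x right, y down, z forward; pixel columns grow to the right and rows downward; lengths in mm; the calibration is good to about 2 mm. A picture is of the moment at which its call begins: read the wrist's pose just before it. camera_params takes no time and is no camera call; for the wrist camera it gives the pose at the moment of the call.
- manip.sign_off(): hands the job in, once; it reports no verdict.
The state is a dict: "clock": time; "joints": joint angles; "qd": joint speeds; "effort": joint torques, N m; "eef_pos": TCP position; "eef_rot": TCP orientation; "wrist_force": force on the tool from outside, world axes, zero at the start; "moment": the same for the moment, N m; "finger_gap": finger opening in mm.
Only numpy, scipy, OpenCV 4.12 (cv2) and the standard library are available. Lean on these libraries where they do the work, as an engineer would, in place of code of your own. Each camera call takes 0.05 s, during which the arm holds its last target. There are 200 camera calls.

## Working session

There is one attempt and no reset: what is moved stays moved. The work goes in short steps, Python scripts to look and compute and a tool call to move; the robot and the scene stay as the last step left them, time stands still between calls to the robot, and variables do not carry over. Pictures are saved under pics/ and viewed, about 8 in all and at most 12, crops included, and the job is handed in when it is done.

Besides the shell and the picture viewer there is one more tool, called after ">>>" by a JSON object that holds its "fn" and its "kwargs". play_rows: Moves the arm, as the interface text tells. Its arguments: {"type":"object","properties":{"series":{"type":"array","items":{"type":"array"}},"squeeze":{"type":"number"}},"required":["series"]}

```bash
mkdir -p pics; ls; python3 - <<'E'
from cell import manip
import cv2
for n in("top","scene"):
    im=manip.camera(n); cv2.imwrite(f"pics/{n}0.png",im[:,:,::-1])
    print(n,manip.camera_params(n))
print(manip.read_state())
E
```

```text
pics
top {'K': array([[455.11134625,   0.        , 324.29516951],
       [  0.        , 455.11134625, 198.77439658],
       [  0.        ,   0.        ,   1.        ]]), 'rvec': array([ 2.1532536 , -2.12474381,  0.22033781]), 'tvec': array([ -33.53590926,  555.60290486, 1103.79356064])}
scene {'K': array([[374.18215879,   0.        , 315.55781098],
       [  0.        , 374.18215879, 190.57352057],
       [  0.        ,   0.        ,   1.        ]]), 'rvec': array([ 1.04003559,  2.35588075, -1.07501821]), 'tvec': array([ 371.02714726, -181.82839238, 1350.20238078])}
{'clock': 0.1, 'joints': array([ 1.06640553e+00,  3.00411220e-01,  1.52149491e+00, -1.23556218e-05,
        1.32070051e+00, -6.65767587e-02]), 'qd': array([ 0.00168975, -0.00069614, -0.00112467, -0.00119091, -0.00157105,
       -0.00076205]), 'effort': array([ 1.68034916e-03, -5.32648158e+01, -3.53279579e+01,  7.08686910e-02,
        2.36207078e-02, -2.61178923e-05]), 'eef_pos': array([233.06278928, 497.92855223, 204.95562948]), 'eef_rot': array([-1.57180886e+00,  5.55161336e-05, -4.37811002e-01]), 'wrist_force': array([ 0.74106968, -0.42001266,  0.20878516]), 'moment': array([-0.00731847,  0.04662721,  0.01357976]), 'finger_gap': 94.12828090954072}
```

View pics/top0.png

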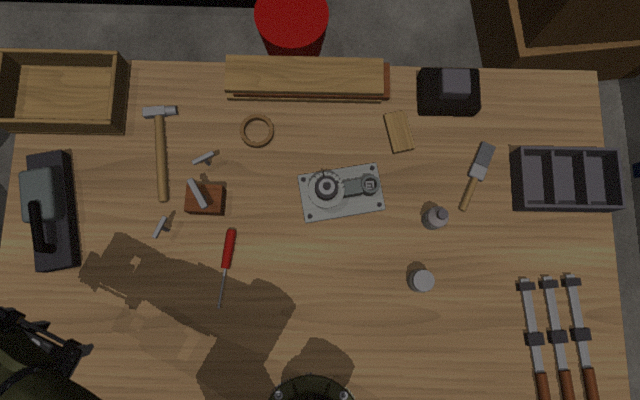

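View pics/scene0.png

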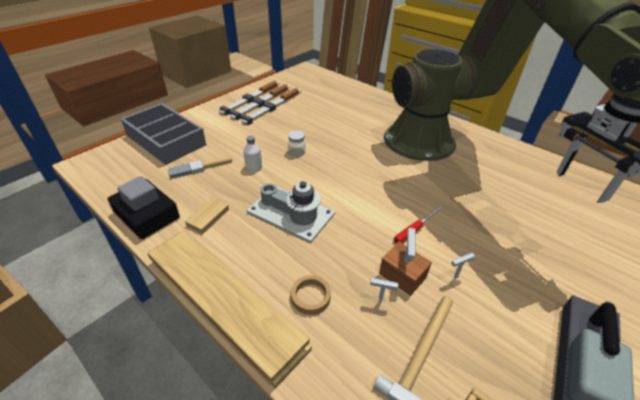

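Top view: motor at about (326,185), with its boss and well at (370,184). The upright T-handles that could be the key are the one in the brown rack at (197,193), a loose one at (204,157) and a loose one at (161,226). The rack one has the largest crossbar, so it is my choice. I'll check it in a crop.

```bash
cat > h.py <<'E'
import numpy as np, cv2
from cell import manip
from scipy.spatial.transform import Rotation as R
def ray(n,uv,z,P=None):
    P=P or manip.camera_params(n); K=P['K'];r=R.from_rotvec(np.ravel(P['rvec'])).as_matrix();t=np.ravel(P['tvec'])
    c=-r.T@t; d=r.T@np.linalg.inv(K)@np.array([uv[0],uv[1],1.])
    return c+d*(z-c[2])/d[2]
def proj(n,X,P=None):
    P=P or manip.camera_params(n)
    return cv2.projectPoints(np.array(X,float).reshape(-1,3),P['rvec'],P['tvec'],P['K'],None)[0].reshape(-1,2)
def tool():
    s=manip.read_state(); return s['eef_pos'],R.from_euler('xyz',s['eef_rot']).as_matrix(),s
def shift(target,yawz=None):
    """tool-frame shift (m) to target TCP; yawz: wanted world heading of the tool z (jaw) axis -> twist"""
    p,r,s=tool(); d=r.T@(np.array(target)-p)/1000
    out=[np.round(d,4)]
    if yawz is not None:
        a=np.arctan2(r[1,2],r[0,2]); tw=-((yawz-a+np.pi/2)%np.pi-np.pi/2)  # tool y down: world ccw = -twist
        out.append(round(tw,3))
    return out
def snap(n,f,crop=None,k=1):
    P=manip.camera_params(n); im=manip.camera(n)[:,:,::-1].copy(); cv2.imwrite('pics/full_'+f,im)
    np.save('pics/'+f+'.npy',P,allow_pickle=True)
    if crop: x0,y0,x1,y1=crop; im=im[y0:y1,x0:x1]
    if k!=1: im=cv2.resize(im,None,fx=k,fy=k,interpolation=cv2.INTER_CUBIC)
    cv2.imwrite('pics/'+f,im); return P
E
python3 - <<'E'
from h import *
for nm,uv,z in [("nut",(326,176),130),("boss",(371,184),60),("rack",(205,198),60),("keytop",(197,193),125),("b1",(204,157),60),("b2",(161,226),60)]:
    print(nm,ray("top",uv,z).round(0))
a=cv2.imread('pics/top0.png'); 
A=cv2.resize(a[145:245,140:240],(400,400),interpolation=2);B=cv2.resize(a[150:230,295:395],(500,400),interpolation=2)
cv2.imwrite('pics/c1.png',np.clip(np.hstack([A[:,:300],B])*1.6,0,255).astype('uint8'))
p,r,s=tool(); print(r.round(3)); P=manip.camera_params('wrist'); rr=R.from_rotvec(np.ravel(P['rvec'])).as_matrix(); c=-rr.T@np.ravel(P['tvec']); print('cam',c,'fwd',rr[2],'right',rr[0],P['K'])
E
```

```text
nut [597. -28. 130.]
boss [ 594. -144.   60.]
rack [552. 272.  60.]
keytop [552. 276. 125.]
b1 [657. 281.  60.]
b2 [480. 376.  60.]
[[ 0.906 -0.     0.424]
 [-0.424 -0.001  0.906]
 [-0.    -1.    -0.001]]
cam [161.62887477 531.94320464 382.94539106] fwd [ 0.24427098 -0.11633056 -0.96270395] right [ 0.42398768  0.90566605 -0.00185805] [[355.0677022    0.         320.17424966]
 [  0.         355.0677022  195.43977027]
 [  0.           0.           1.        ]]
```

View pics/c1.png

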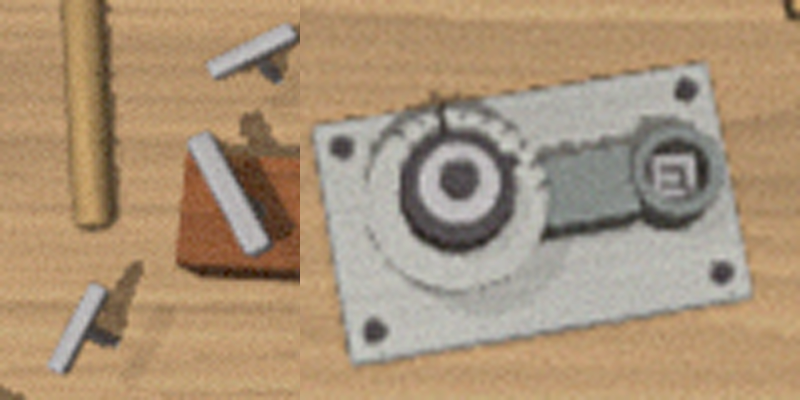

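The crop confirms that the rack key's crossbar is longer than both decoys, so it is the one to use. The stand is yawed slightly counter-clockwise (about 0.13). Next I move the wrist camera over the stand.

>>> {"fn": "play_rows", "kwargs": {"series": [[[0.568, -0.055, -0.372], 0.2, 0], [[0.568, -0.055, -0.372], 0.2, 0], [[0.568, -0.055, -0.372], 0.2, 0], [[0.568, -0.055, -0.372], 0.2, 0], [[0.568, -0.055, -0.372], 0.2, 0], [[0.568, -0.055, -0.372], 0.2, 0], [[0.568, -0.055, -0.372], 0.2, 0], [[0.568, -0.055, -0.372], 0.2, 0], [[0.568, -0.055, -0.372], 0.2, 0], [[0.568, -0.055, -0.372], 0.2, 0], [[0.568, -0.055, -0.372], 0.2, 0], [[0.568, -0.055, -0.372], 0.2, 0], [[0.568, -0.055, -0.372], 0.2, 0], [[0.568, -0.055, -0.372], 0.2, 0], [[0.568, -0.055, -0.372], 0.2, 0], [[0.568, -0.055, -0.372], 0.2, 0]], "squeeze": 40}}

```text
clock: 1.7
eef_pos: [589.6, -79.9, 259.5]
eef_rot: [-1.572, 0.001, -0.639]
wrist_force: [-0.3, 1.1, 0.5]
finger_gap: 93.9
```

```bash
python3 - <<'E'
from h import *
P=snap('wrist','w1.png')
print(tool()[0],tool()[2]['clock'],proj('wrist',[[597,-28,130],[594,-144,60]]))
E
```

```text
[589.46545248 -79.17290911 259.90865367] 1.75 [[372.38864397 160.62096325]
 [276.24007618 208.59947043]]
```

View pics/w1.png

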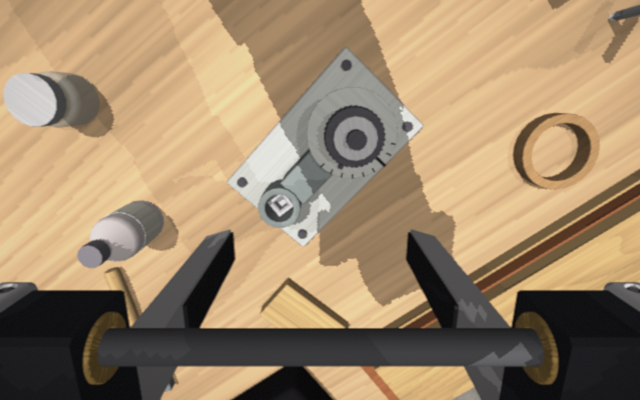

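Wrist view: collar centred at about (355,137), the long dark line near (385,160) and the well at (280,205). I'll refine these and crop in on the pointer.

```bash
python3 - <<'E'
from h import *
P=np.load('pics/w1.png.npy',allow_pickle=True).item()
im=cv2.imread('pics/full_w1.png')
cv2.imwrite('pics/w1c.png',cv2.resize(im[70:240,230:430],None,fx=3.5,fy=3.5,interpolation=cv2.INTER_CUBIC))
g=cv2.GaussianBlur(cv2.cvtColor(im,6),(3,3),0)
def centre(box,th,z):
    x0,y0,x1,y1=box; m=(g[y0:y1,x0:x1]<th).astype('uint8')
    cs=sorted(cv2.findContours(m,cv2.RETR_EXTERNAL,2)[0],key=cv2.contourArea)[::-1][:2]
    for c in cs:
        (u,v),r=cv2.minEnclosingCircle(c); print(box,(u+x0,v+y0),r,cv2.contourArea(c),ray(0,(u+x0,v+y0),z,P).round(1))
centre((342,125,370,154),90,130)
centre((315,95,395,180),80,109)
print(ray(0,(280,205),60,P))
E
```

```text
(342, 125, 370, 154) (355.7666664123535, 139.2866668701172) 10.237447738647461 289.5 [573.2 -29.7 130. ]
(315, 95, 395, 180) (359.1893196105957, 139.1893196105957) 36.501914978027344 2798.5 [578.2 -27.  109. ]
[ 593.14299225 -138.61938269   60.        ]
```

View pics/w1c.png

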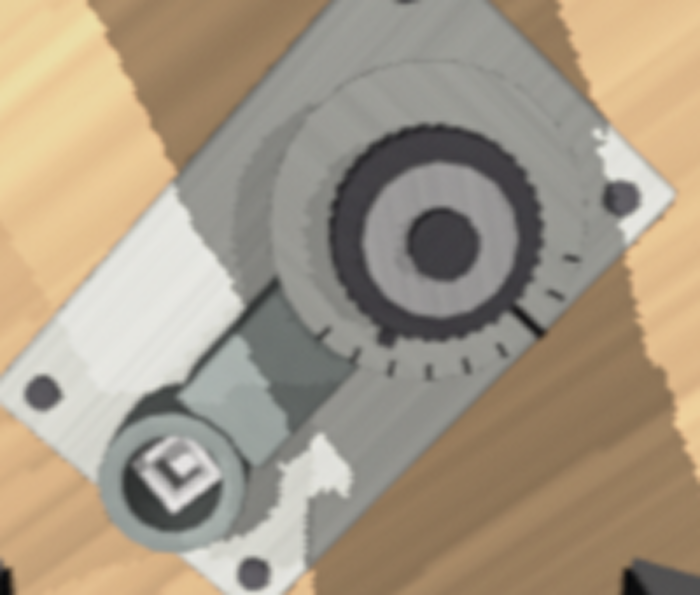

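```bash
python3 - <<'E'
from h import *
P=np.load('pics/w1.png.npy',allow_pickle=True).item()
q=lambda u,v,z: ray(0,(230+(u+.5)/3.5-.5,70+(v+.5)/3.5-.5),z,P)[:2]
n=q(442,243,130);c=q(437,233,109);b=q(173,479,60)
ax=(n+c)/2
print('nut',n,'collar',c,'boss',b,np.linalg.norm(b-ax))
y=np.arctan2(*(ax-b)[::-1])-np.pi/2; print('yaw',y)
for nm,uv,z in [('line',(528,322),76),('lineout',(541,335),76),('-1',(503,350),76),('-2',(467,366),76),('-4',(391,368),76),('ptr',(387,338),82),('ptrtip',(386,345),80)]:
    d=q(*uv,z)-ax; print(nm,np.hypot(*d),np.arctan2(d[1],d[0])-y)
# screw head corners angle (z=42)
s=[q(*p,42) for p in [(132,467),(180,437),(222,477),(174,512)]]
for i in range(4):
    d=s[(i+1)%4]-s[i]; print('side',np.hypot(*d),np.arctan2(d[1],d[0])-y)
print('screw centre',np.mean(s,0)); print(tool()[2]['joints'])
E
```

```text
nut [573.13196992 -29.50853664] collar [573.39782236 -28.86719216] boss [ 593.89895425 -140.53662809] 113.24447681506594
yaw 0.18323165345310732
line 42.674127686194936 -0.013148112479980767
lineout 48.254222622367216 -0.01389977731796474
-1 44.740493931508524 -0.2595067190284497
-2 44.73302633223906 -0.5186562125645342
-4 44.27685926785359 -1.0314642539561392
ptr 34.83389051892858 -1.1391738918201328
ptrtip 37.228416013955176 -1.1223666716131797
side 19.30293214710225 1.3158215975746044
side 19.39462078205694 -0.045169348851896496
side 20.51038670410307 -1.7478241655991433
side 20.769062039144337 -3.256764262876464
screw centre [ 596.3784219  -143.40668989]
[-1.94738151e-01  3.68883650e-01  1.30406584e+00 -7.76822098e-04
  1.46978008e+00 -1.12778534e+00]
```

>>> {"fn": "play_rows", "kwargs": {"series": [[[-0.043, 0.05, 0.0305], 0.27, 0], [[-0.043, 0.09, 0.0305], 0.27, 0], [[-0.043, 0.1, 0.0305], 0.27, 0], [[-0.043, 0.14, 0.0305], 0.27, 0], [[-0.043, 0.17, 0.0305], 0.27, 0], [[-0.043, 0.179, 0.0305], 0.27, 0], [[-0.043, 0.179, 0.0305], 0.27, 0], [[-0.043, 0.179, 0.0305], 0.27, 0.2], [[-0.043, 0.179, 0.0305], 0.27, 0.3]], "squeeze": 30}}

```text
clock: 2.65
eef_pos: [573.6, -29.1, 82.7]
eef_rot: [-1.57, -0.001, -0.907]
wrist_force: [0.7, 0.4, -0.0]
finger_gap: 81.3
```

```bash
python3 - <<'E'
from h import *
p,r,s=tool();print(p,s['joints'],s['wrist_force'],s['finger_gap'],np.arctan2(r[1,2],r[0,2]))
snap('wrist','w2.png',(200,60,460,250),3)
E
```

```text
[573.57885899 -29.09954532  82.6587787 ] [-1.14118746e-01  4.79314845e-01  1.57513524e+00 -8.19277423e-04
  1.08574084e+00 -7.77103387e-01] [ 0.65475328  0.44817957 -0.00207631] 81.2840247002545 0.6633664953516508
```

View pics/w2.png

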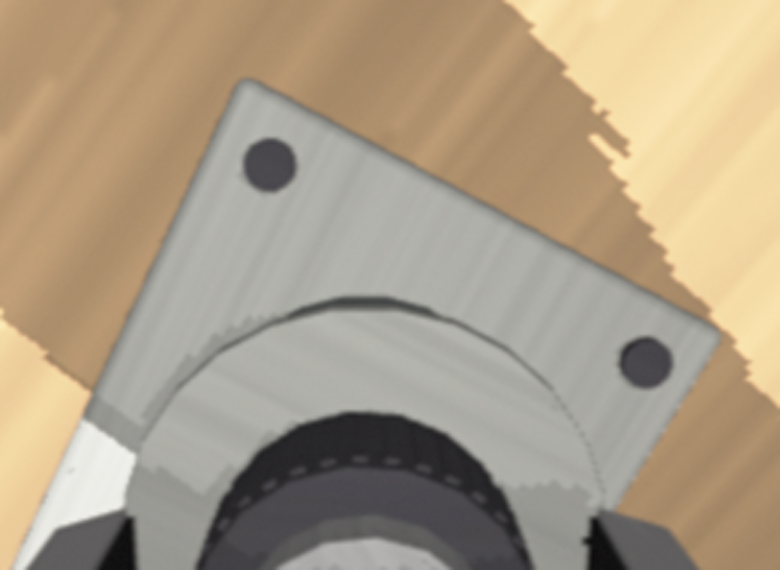

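>>> {"fn": "play_rows", "kwargs": {"series": [[[0, 0.001, 0], 0, 1], [[0, 0.001, 0], 0, 1], [[0, 0.001, 0], 0, 1], [[0, 0.001, 0], 0, 1], [[0, 0.001, 0], 0, 1], [[0, 0.001, 0], -0.13, 1], [[0, 0.001, 0], -0.26, 1], [[0, 0.001, 0], -0.39, 1], [[0, 0.001, 0], -0.52, 1], [[0, 0.001, 0], -0.65, 1], [[0, 0.001, 0], -0.78, 1], [[0, 0.001, 0], -0.91, 1], [[0, 0.001, 0], -1.05, 1], [[0, 0.001, 0], -1.05, 1], [[0, 0.001, 0], -1.05, 1]], "squeeze": 35}}

```text
clock: 4.2
eef_pos: [573.6, -29.8, 81.8]
eef_rot: [-1.573, -0.001, 0.138]
wrist_force: [-0.5, -5.7, 6.9]
finger_gap: 55.1
```

>>> {"fn": "play_rows", "kwargs": {"series": [[[0, 0, 0], 0, 0], [[0, 0, 0], 0, 0], [[0, 0, 0], 0, 0], [[0, 0, 0], 0, 0], [[0, -0.05, 0], 0, 0], [[0, -0.1, 0], 0, 0], [[0, -0.15, 0], 0, 0], [[-0.02, -0.16, -0.05], 0, 0], [[-0.02, -0.16, -0.05], 0, 0], [[-0.02, -0.16, -0.05], 0, 0]]}}

```text
clock: 5.2
eef_pos: [560.1, -82.6, 241.7]
eef_rot: [-1.573, -0.001, 0.136]
wrist_force: [-0.5, 0.6, -0.3]
finger_gap: 93.7
```

```bash
python3 - <<'E'
from h import *
p,r,s=tool();print(p,s['clock'])
P=snap('wrist','w3.png')
ax=[573.3,-29.2]; c=proj(0,[[*ax,80],[595,-143,60]],P); print(c)
im=cv2.imread('pics/full_w3.png'); u,v=(c.mean(0)).astype(int)
x0=max(0,u-120);y0=max(0,v-75);print(x0,y0)
cv2.imwrite('pics/w3c.png',cv2.resize(im[y0:y0+170,x0:x0+240],None,fx=3.3,fy=3.3,interpolation=2))
E
```

```text
[560.13077286 -82.56869254 241.70468357] 5.2
[[371.53881154 199.00859324]
 [259.10983202 199.16653461]]
195 124
```

View pics/w3c.png

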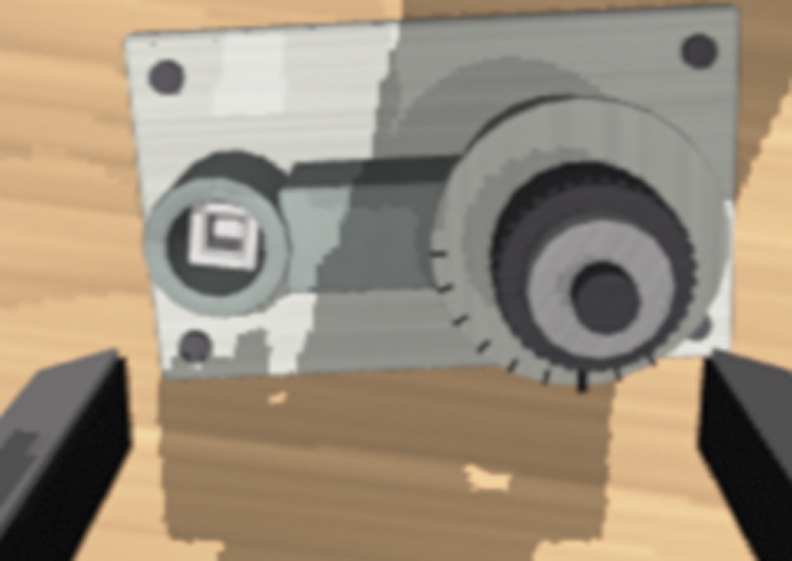

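The pointer is hidden behind the collar's shoulder in this view. I shift forward so that I look straight down on the collar and the well together.

>>> {"fn": "play_rows", "kwargs": {"series": [[[0.05, 0, 0], 0, 0], [[0.1, 0, 0], 0, 0], [[0.11, 0, 0], 0, 0], [[0.11, 0, 0], 0, 0], [[0.11, 0, 0], 0, 0]]}}

```text
clock: 5.75
eef_pos: [668.7, -65.9, 240.3]
eef_rot: [-1.572, 0.001, 0.137]
wrist_force: [-0.5, -1.5, 0.5]
finger_gap: 94.0
```

```bash
python3 - <<'E'
from h import *
p,r,s=tool();print(p,s['clock'])
P=snap('wrist','w4.png')
ax=[573.3,-29.2]; c=proj(0,[[*ax,80],[595,-143,60]],P); print(c)
im=cv2.imread('pics/full_w4.png'); u,v=(c.mean(0)).astype(int)
x0=max(0,u-120);y0=max(0,v-75);print(x0,y0)
cv2.imwrite('pics/w4c.png',cv2.resize(im[y0:y0+170,x0:x0+240],None,fx=3.3,fy=3.3,interpolation=2))
E
```

```text
[668.70104062 -65.88182149 240.31254915] 5.75
[[374.42464357  83.92573678]
 [251.70896184  91.01227621]]
193 12
```

View pics/w4c.png

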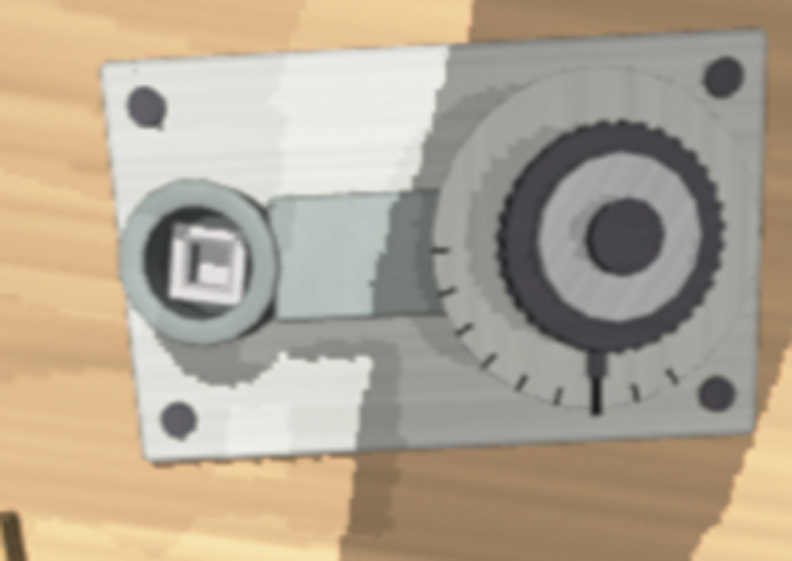

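The pointer tab at crop (597,365) lies exactly on the long thick line at (597,395), so the collar is set. Now I measure the boss and the screw in this picture, find the key from the two overview pictures, and move to look at the key.

```bash
python3 - <<'E'
from h import *
P=np.load('pics/w4.png.npy',allow_pickle=True).item()
q=lambda u,v,z: ray(0,(193+(u+.5)/3.3-.5,12+(v+.5)/3.3-.5),z,P)[:2]
n=q(625,236,130);c=q(611,238,109);L0=q(597,378,76);L1=q(597,413,76);b=q(199,262,60)
ax=(n+c)/2;print('nut',n,'col',c,'boss',b,np.linalg.norm(b-ax))
d=L1-ax;y1=np.arctan2(d[1],d[0]); y2=np.arctan2(*(ax-b)[::-1])-np.pi/2;print('yaw',y1,y2)
im=cv2.imread('pics/full_w4.png')
# well/boss circle by gray-blue rim: outer circle fit
s=[q(*p,42) for p in [(175,222),(247,235),(243,305),(170,298)]]
for i in range(4):
    d=s[(i+1)%4]-s[i]; a=np.arctan2(d[1],d[0])-y1; print('side',np.hypot(*d),(a+np.pi/4)%(np.pi/2)-np.pi/4)
print('screw',np.mean(s,0))
top=cv2.imread('pics/top0.png')[145:245,140:240]
# crossbar: bright grey pixels near rack
hsv=cv2.cvtColor(top,40); m=((hsv[:,:,1]<60)&(hsv[:,:,2]>100)).astype('uint8')
for c in cv2.findContours(m,0,2)[0]:
    if cv2.contourArea(c)>20:
        (u,v),wh,a=cv2.minAreaRect(c); bx=cv2.boxPoints(((u,v),wh,a)); bx+=[140,145]
        e=[ray('top',p,125)[:2] for p in bx]; l=[e[1]-e[0],e[2]-e[1]]; k=max(l,key=np.hypot.reduce) if 0 else max(l,key=np.linalg.norm)
        print('bar',np.mean(e,0).round(1),[np.linalg.norm(x).round(1) for x in l],'heading',np.arctan2(k[1],k[0]))
E
```

```text
nut [574.51003034 -30.36978496] col [574.28705209 -30.45133672] boss [ 594.86544696 -141.80166843] 113.2557860814453
yaw 0.20259359794665804 0.1817123517082666
side 22.185563764403685 -0.23689427154125386
side 20.883519419129325 -0.16468513746667046
side 22.705168779049675 -0.15808790786097449
side 22.6412696250223 -0.19016903363724857
screw [ 595.63604892 -142.03483026]
bar [471.8 360.1] [np.float64(52.9), np.float64(8.5)] heading -0.3925085184281667
bar [552.4 278.1] [np.float64(13.0), np.float64(77.6)] heading -2.591228537624863
bar [639.4 269.3] [np.float64(52.7), np.float64(8.9)] heading -1.063424647461497
```

Key bar: centre (552,278), bar heading 0.55. Screw: centre (595.5,-142.5), sides about 0.0 in world, so the screw angle is about 0.19. I go above the rack.

>>> {"fn": "play_rows", "kwargs": {"series": [[[-0.068, 0, 0.357], -0.41, 0], [[-0.068, 0, 0.357], -0.41, 0], [[-0.068, 0, 0.357], -0.41, 0], [[-0.068, 0, 0.357], -0.41, 0], [[-0.068, 0, 0.357], -0.41, 0], [[-0.068, 0, 0.357], -0.41, 0], [[-0.068, 0, 0.357], -0.41, 0], [[-0.068, 0, 0.357], -0.41, 0], [[-0.068, 0, 0.357], -0.41, 0], [[-0.068, 0, 0.357], -0.41, 0], [[-0.068, 0, 0.357], -0.41, 0], [[-0.068, 0, 0.357], -0.41, 0]]}}

```text
clock: 7.0
eef_pos: [553.0, 276.7, 240.7]
eef_rot: [-1.572, 0.001, 0.545]
wrist_force: [-0.1, 0.1, 0.1]
finger_gap: 94.3
```

```bash
python3 - <<'E'
from h import *
p,r,s=tool();print(p,s['clock'],s['joints'])
P=snap('wrist','w5.png'); im=cv2.imread('pics/full_w5.png')
print(proj(0,[552,278,125],P))
hsv=cv2.cvtColor(im,40); m=((hsv[:,:,1]<50)&(hsv[:,:,2]>110)).astype('uint8'); 
for c in cv2.findContours(m,0,2)[0]:
    if cv2.contourArea(c)>150:
        (u,v),wh,a=cv2.minAreaRect(c); bx=cv2.boxPoints(((u,v),wh,a)); cv2.polylines(im,[bx.astype(int)],1,(0,0,255),1)
        e=[ray(0,q,125,P)[:2] for q in bx]; l=[e[1]-e[0],e[2]-e[1]]; k=max(l,key=np.linalg.norm)
        print((u,v),np.mean(e,0).round(1),[np.linalg.norm(x).round(1) for x in l],'heading',np.arctan2(k[1],k[0])%np.pi)
cv2.imwrite('pics/w5b.png',im)
E
```

```text
[552.96926653 276.7143704  240.726881  ] 7.0 [ 4.05276995e-01  4.33434382e-01  1.25880721e+00 -1.20005702e-03
  1.44984166e+00 -1.71046905e+00]
[[321.83343456 191.26694026]]
(318.43170166015625, 372.18536376953125) [713.5 372.5] [np.float64(20.1), np.float64(60.5)] heading 1.7018683162899007
(273.9377136230469, 258.5575256347656) [628.3 273.7] [np.float64(9.2), np.float64(48.8)] heading 2.073125430477757
(323.4999694824219, 187.99996948242188) [549.9 278.4] [np.float64(14.0), np.float64(77.7)] heading 0.554043724642106
(446.2691955566406, 163.15380859375) [477.4 354.3] [np.float64(49.1), np.float64(11.1)] heading 2.7384840725732884
(70.0048828125, 46.14390563964844) [555.5  52.8] [np.float64(89.6), np.float64(79.6)] heading 0.11039726309674647
```

View pics/w5b.png

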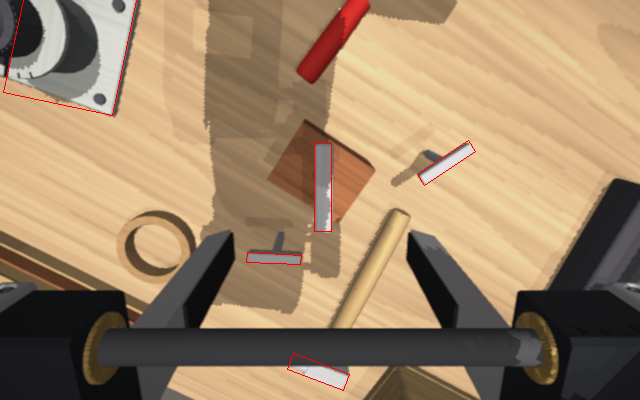

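The red box on the key bar is centred at (323,188), giving (550,278.4) with heading 0.554. Both shorter decoys are clear of the fingers. I descend and grip.

>>> {"fn": "play_rows", "kwargs": {"series": [[[-0.001, 0.045, 0.0027], -0.01, 0.35], [[-0.001, 0.085, 0.0027], -0.01, 0.35], [[-0.001, 0.12, 0.0027], -0.01, 0.35], [[-0.001, 0.14, 0.0027], -0.01, 0.35], [[-0.001, 0.145, 0.0027], -0.01, 0.4], [[-0.001, 0.145, 0.0027], -0.01, 0.6], [[-0.001, 0.145, 0.0027], -0.01, 1], [[-0.001, 0.145, 0.0027], -0.01, 1], [[-0.001, 0.145, 0.0027], -0.01, 1], [[-0.001, 0.145, 0.0027], -0.01, 1], [[-0.001, 0.145, 0.0027], -0.01, 1]], "squeeze": 50}}

```text
clock: 8.15
eef_pos: [550.9, 278.4, 96.1]
eef_rot: [-1.573, 0.0, 0.555]
wrist_force: [1.1, -2.0, 1.6]
finger_gap: 15.6
```

>>> {"fn": "play_rows", "kwargs": {"series": [[[0, -0.04, 0], 0, 1], [[0, -0.09, 0], 0, 1], [[0, -0.14, 0], 0, 1], [[0, -0.15, 0], 0, 1], [[0, -0.15, 0], 0, 1], [[-0.02, -0.15, -0.042], 0.06, 1], [[-0.041, -0.15, -0.084], 0.12, 1], [[-0.061, -0.15, -0.126], 0.18, 1], [[-0.082, -0.15, -0.169], 0.24, 1], [[-0.102, -0.15, -0.212], 0.3, 1], [[-0.123, -0.15, -0.254], 0.36, 1], [[-0.143, -0.15, -0.296], 0.42, 1], [[-0.164, -0.15, -0.339], 0.48, 1], [[-0.174, -0.15, -0.36], 0.51, 1], [[-0.184, -0.15, -0.381], 0.541, 1], [[-0.184, -0.15, -0.381], 0.541, 1], [[-0.184, -0.15, -0.381], 0.541, 1], [[-0.184, -0.15, -0.381], 0.541, 1]]}}

```text
clock: 9.95
eef_pos: [595.1, -141.1, 245.6]
eef_rot: [-1.572, 0.001, 0.016]
wrist_force: [-0.9, 1.2, -2.9]
finger_gap: 15.5
```

```bash
python3 - <<'E'
from h import *
p,r,s=tool();print(p,s['clock'],s['eef_rot'],s['finger_gap'],s['wrist_force'])
Pw=snap('wrist','w6.png'); Ps=snap('scene','s6.png'); Pt=snap('top','t6.png')
g=p-[0,0,-19]; 
tip=p+[0,0,19-101]
print('scene grip,tip',proj(0,[p+[0,0,19],tip],Ps),'wrist',proj(0,[p+[0,0,28],tip],Pw),'top',proj(0,[p+[0,0,28],tip],Pt))
w=cv2.imread('pics/full_w6.png'); u,v=proj(0,tip,Ps)[0].astype(int); sc=cv2.imread('pics/full_s6.png')
B=cv2.resize(sc[v-80:v+40,u-60:u+60],(400,400),interpolation=2); print('scene crop',u-60,v-80)
A=cv2.resize(w[90:340,195:445],(400,400),interpolation=2)
cv2.imwrite('pics/c6.png',np.hstack([A,B]))
E
```

```text
[ 595.14049471 -141.11793356  245.63231824] 9.95 [-1.57165306e+00  7.74548026e-04  1.57785329e-02] 15.547457838666917 [-0.87157513  1.17673537 -2.92158375]
scene grip,tip [[262.45753842 124.45377825]
 [265.57637021 158.2859024 ]] wrist [[319.41998192 271.39261911]
 [319.95609106 203.03661492]] top [[382.78863005 161.89513685]
 [375.49366646 174.16809736]]
scene crop 205 78
```

View pics/c6.png

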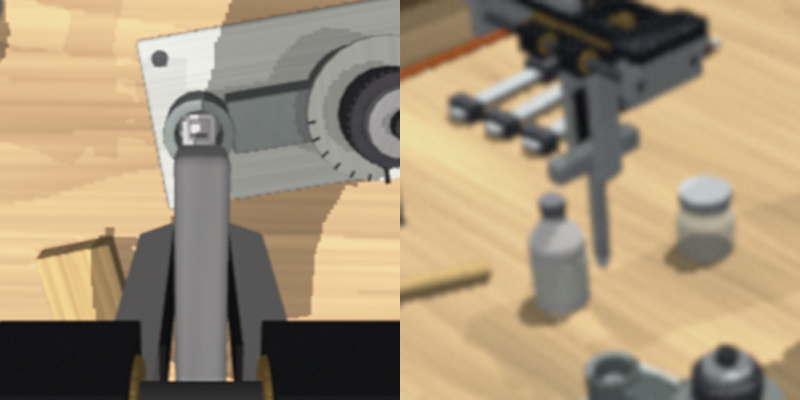

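```bash
python3 - <<'E'
from h import *
P=np.load('pics/w6.png.npy',allow_pickle=True).item()
q=lambda u,v,z: ray(0,(195+(u+.5)/1.6-.5,90+(v+.5)/1.6-.5),z,P)
p=tool()[0]
print('bar end rel TCP',q(202,157,p[2]+28)-p, q(202,145,p[2]+10)-p,'boss left/right/screw',q(163,135,60),q(237,135,60),q(198,128,42))
print(proj(0,[595.5,-142.7,60],P))
E
```

```text
bar end rel TCP [-40.6929497    0.19722137  28.        ] [-39.80439451   0.22483658  10.        ] boss left/right/screw [ 595.41162901 -165.69668805   60.        ] [ 594.63449472 -117.32029191   60.        ] [ 594.05099037 -142.9366319    42.        ]
[[318.66441179 174.61579024]]
```

>>> {"fn": "play_rows", "kwargs": {"series": [[[0.0004, 0.04, -0.0011], 0, 1], [[0.0004, 0.08, -0.0011], 0, 1], [[0.0004, 0.1, -0.0011], 0, 1], [[0.0004, 0.11, -0.0011], 0, 1], [[0.0004, 0.115, -0.0011], 0, 1], [[0.0004, 0.12, -0.0011], 0, 1], [[0.0004, 0.124, -0.0011], 0, 1], [[0.0004, 0.127, -0.0011], 0, 1], [[0.0004, 0.13, -0.0011], 0, 1]]}}

```text
clock: 11.0
eef_pos: [596.1, -142.6, 116.9]
eef_rot: [-1.572, -0.001, 0.016]
wrist_force: [-0.1, 0.2, -3.0]
finger_gap: 16.1
```

>>> {"fn": "play_rows", "kwargs": {"series": [[[0, 0.003, 0], 0, 1], [[0, 0.005, 0], 0, 1], [[0, 0.007, 0], 0, 1], [[0, 0.009, 0], 0, 1], [[0, 0.011, 0], 0, 1], [[0, 0.012, 0], 0, 1], [[0, 0.012, 0], 0, 1]]}}

```text
clock: 11.7
eef_pos: [596.2, -142.6, 105.1]
eef_rot: [-1.572, -0.002, 0.016]
wrist_force: [-1.5, 1.5, 1.5]
finger_gap: 15.6
```

>>> {"fn": "play_rows", "kwargs": {"series": [[[0, 0.001, 0], 0, 1], [[0, 0.002, 0], 0, 1], [[0, 0.002, 0], 0, 1], [[0, 0.002, 0], 0.12, 1], [[0, 0.002, 0], 0.24, 1], [[0, 0.002, 0], 0.36, 1], [[0, 0.002, 0], 0.48, 1], [[0, 0.002, 0], 0.6, 1], [[0, 0.002, 0], 0.72, 1], [[0, 0.002, 0], 0.8, 1], [[0, 0.002, 0], 0.8, 1]]}}

```text
clock: 12.8
eef_pos: [596.8, -142.5, 104.8]
eef_rot: [-1.569, -0.004, -0.787]
wrist_force: [-2.8, 3.2, 12.3]
finger_gap: 15.5
```

```bash
python3 - <<'E'
from h import *
s=tool()[2];print(s['clock'],s['eef_rot'],s['wrist_force'],s['moment'],s['joints'])
E
```

```text
12.8 [-1.56943672 -0.00413917 -0.78697296] [-2.8117607   3.20341489 12.31247089] [0.86388545 0.92776524 0.10160856] [-2.93730961e-01  5.31208442e-01  1.43861269e+00 -8.28773550e-04
  1.16748211e+00 -1.07723351e+00]
```

>>> {"fn": "play_rows", "kwargs": {"series": [[[0, 0, 0], 0.08, 1], [[0, 0, 0], 0.16, 1], [[0, 0, 0], 0.24, 1], [[0, 0, 0], 0.24, 1]]}}

```text
clock: 13.2
eef_pos: [596.7, -142.4, 105.0]
eef_rot: [-1.569, -0.004, -1.028]
wrist_force: [-2.2, 1.8, 4.3]
finger_gap: 15.7
```

```bash
python3 - <<'E'
from h import *
s=tool()[2];print(s['clock'],s['eef_rot'],s['wrist_force'],s['moment'])
E
```

```text
13.2 [-1.56852407 -0.00350405 -1.02816958] [-2.20575563  1.83605127  4.31860454] [0.47444983 0.74493971 0.06166802]
```

>>> {"fn": "play_rows", "kwargs": {"series": [[[0, 0.001, 0], 0.06, 1], [[0, 0.001, 0], 0.12, 1], [[0, 0.001, 0], 0.12, 1]]}}

```text
clock: 13.5
eef_pos: [596.9, -142.5, 104.9]
eef_rot: [-1.568, -0.004, -1.148]
wrist_force: [-3.8, 2.3, 9.1]
finger_gap: 15.7
```

```bash
python3 - <<'E'
from h import *
s=tool()[2];print(s['clock'],s['eef_rot'],s['wrist_force'],s['moment'],s['effort'])
E
```

```text
13.5 [-1.56752217 -0.00389643 -1.14751558] [-3.76566472  2.31864652  9.07118869] [0.42480292 1.03713042 0.14190837] [ -0.5891077  -59.21032548 -31.89951539  -0.09958543  -1.32032812
   1.08463515]
```

>>> {"fn": "play_rows", "kwargs": {"series": [[[0, 0, 0], 0.06, 1], [[0, 0, 0], 0.12, 1], [[0, 0, 0], 0.12, 1]]}}

```text
clock: 13.8
eef_pos: [596.8, -142.5, 105.0]
eef_rot: [-1.567, -0.003, -1.266]
wrist_force: [-3.0, 1.2, 2.4]
finger_gap: 15.9
```

```bash
python3 - <<'E'
from h import *
s=tool()[2];print(s['clock'],s['eef_rot'],s['wrist_force'],s['moment'],s['effort'])
P=snap('wrist','w7.png',(180,80,480,300),2.6)
E
```

```text
13.8 [-1.56736275 -0.00337914 -1.26615094] [-2.99364423  1.19633755  2.39143361] [0.36210258 0.805541   0.08791268] [ -0.6431023  -62.43835688 -33.6568594   -0.13820581  -1.07564282
   1.20712068]
```

View pics/w7.png

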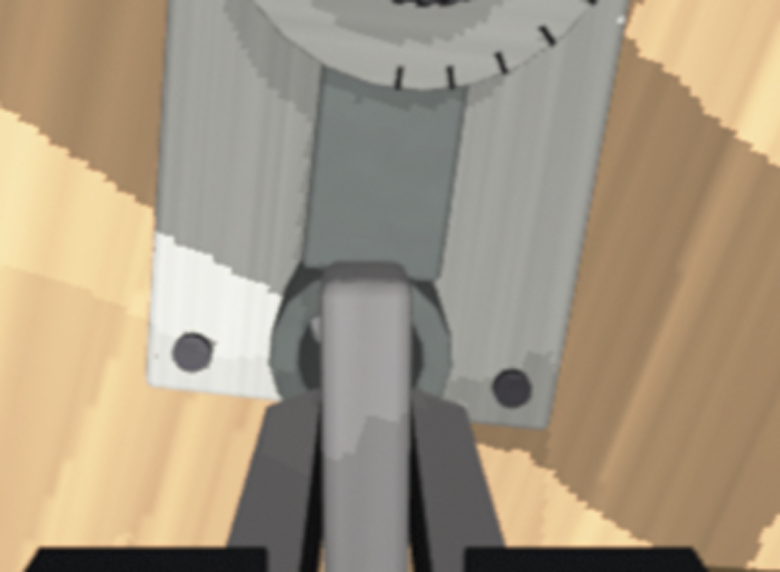

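The bar still lies parallel to the jaws (x≈365 in the crop), so it has not slipped. There is no hard stop yet, so I keep turning gently.

>>> {"fn": "play_rows", "kwargs": {"series": [[[0, 0.001, 0], 0.06, 1], [[0, 0.001, 0], 0.12, 1], [[0, 0.001, 0], 0.12, 1], [[0, 0.001, 0], 0.12, 1]]}}

```text
clock: 14.25
eef_pos: [597.1, -142.7, 104.9]
eef_rot: [-1.566, -0.004, -1.381]
wrist_force: [-4.1, 1.8, 8.7]
finger_gap: 15.7
```

```bash
cat > st.py <<'E'
from h import *
s=tool()[2];print(s['clock'],s['eef_rot'],s['wrist_force'],s['moment'],s['effort'][5],s['finger_gap'])
P=snap('wrist','wx.png'); im=cv2.imread('pics/full_wx.png')
# bar angle relative to the image vertical, from long bright edges, in world coordinates at the bar top
p=s['eef_pos']; g=cv2.cvtColor(im,6)
l=cv2.createLineSegmentDetector().detect(g)[0][:,0]
for a in l:
    if np.hypot(a[2]-a[0],a[3]-a[1])>35 and 280<a[0]<360 and abs(a[2]-a[0])<.3*abs(a[3]-a[1]) and min(a[1],a[3])>170:
        A,B=[ray(0,q,p[2]+28,P)[:2] for q in (a[:2],a[2:])]; d=B-A; h=np.arctan2(d[1],d[0]); print(a.round(0),'heading',round((h+np.pi/2)%np.pi-np.pi/2,3))
E
python3 st.py
```

```text
14.25 [-1.56622206 -0.00365449 -1.38105846] [-4.12757109  1.8380473   8.74660849] [0.33384561 1.28478664 0.19967637] 0.28041050769388676 15.665661362762963
[304. 193. 304. 293.] heading -1.397
[336. 288. 336. 193.] heading -1.365
[294. 305. 301. 239.] heading -1.501
[340. 249. 346. 305.] heading -1.257
```

>>> {"fn": "play_rows", "kwargs": {"series": [[[0, 0, 0], 0.06, 1], [[0, 0, 0], 0.12, 1], [[0, 0, 0], 0.12, 1]], "squeeze": 60}}

```text
clock: 14.6
eef_pos: [597.0, -142.7, 105.0]
eef_rot: [-1.566, -0.003, -1.499]
wrist_force: [-3.9, 2.1, 4.2]
finger_gap: 15.8
```

```bash
python3 st.py; python3 - <<'E'
from h import *
# same-looking strip: brightness of well region left/right of the bar in w7 and now
for f in('w7','wx'):
    im=cv2.imread(f'pics/full_{f}.png'); g=cv2.cvtColor(im,6)
    print(f); print(g[180:240:4,284:306:2]); print(g[180:240:4,334:356:2])
E
```

```text
14.6 [-1.56611163 -0.00309894 -1.49916952] [-3.87224087  2.14542567  4.20603599] [0.35726071 1.07356085 0.17145928] 1.301298849284649 15.7997065689095
[358. 237. 374. 289.] heading -1.207
[337. 299. 335. 194.] heading -1.475
[304. 193. 304. 321.] heading -1.511
[293. 316. 302. 237.] heading 1.527
[339. 244. 346. 305.] heading -1.378
[355. 326. 358. 291.] heading -1.551
[359. 324. 361. 362.] heading -1.413
w7
[[159 163 158 157 157 135  89 118 123 122 122]
 [161 161 158 158 134  64  61  60  60  63  74]
 [162 160 159 127  60  62  63  64  83  97  87]
 [188 177 134  62  60  72  96 105 108 101 115]
 [239 232 106  79 112 118 109 107 107 102 126]
 [238 167  81 114 118 119 117 107 105  98 125]
 [221  96 114 117 118 117 105  90 133 136 126]
 [158 115 119 120 119 118  91  57  91 126 125]
 [137 118 120 120 121 104  59  56  58  71 120]
 [124 119 121 121 119  94  58  58  59  66 120]
 [121 119 119 121 119  90  58  59  58  65 117]
 [187 106 104 104 107  99  67  58  60  64 114]
 [222 131 102 105 105 104  94  64  61  67 114]
 [219 209 125 103 101  97  96  95  91  88 113]
 [106  94  94  95  95  95  96 
[... 1438 characters left out ...]
 126 123 107 151 164 164 162 162 163 164]
 [ 87  73  65  65  67 124 163 162 162 163 165]
 [109  88  68  66  65  65 124 164 161 163 165]
 [147 130 113 114  83  64  76 152 162 162 164]
 [155 136 112 125 124 109  69 104 160 162 164]
 [154 137 113 122 122 124 122  96 137 163 164]
 [154 136 106 120 122 124 124 124 115 157 165]
 [155 135  80  88 121 124 124 125 120 133 164]
 [153 135  95  63 103 121 121 123 123 113 155]
 [153 135  78  58  83 117 120 122 123 118 158]
 [153 133  74  59  94 121 121 122 121 119 158]
 [153 132  72  64  98 115 123 123 120 126 161]
 [152 132  76  97 107 108 107 107 113 156 160]
 [152 132  95  98  98  98 100 103 141 158 160]
 [153 130  83  98  98  97  97  97  97  97  97]]
```

The bar has turned further than I expected without a clear stop, so I release the key to see the screw and key from the side.

>>> {"fn": "play_rows", "kwargs": {"series": [[[0, 0, 0], 0, 0.6], [[0, 0, 0], 0, 0.5], [[0, 0, 0], 0, 0.4], [[0, 0, 0], 0, 0.4], [[0, -0.03, 0], 0, 0.4], [[0, -0.07, 0], 0, 0.4], [[0, -0.08, -0.04], 0, 0.4], [[0, -0.08, -0.09], 0, 0.4], [[0, -0.08, -0.12], 0, 0.4], [[0, -0.08, -0.12], 0, 0.4], [[0, -0.08, -0.12], 0, 0.4]]}}

```text
clock: 15.75
eef_pos: [477.2, -151.5, 185.0]
eef_rot: [-1.565, -0.004, -1.498]
wrist_force: [1.0, -0.2, 0.1]
finger_gap: 56.7
```

```bash
python3 - <<'E'
from h import *
p,r,s=tool();print(p,s['clock'],s['eef_rot'])
P=snap('wrist','w8.png'); im=cv2.imread('pics/full_w8.png')
c=proj(0,[[595.5,-142.5,42],[595.5,-142.5,125]],P);print(c); u,v=c.mean(0).astype(int)
S=manip.camera_params('scene'); sc=manip.camera('scene')[:,:,::-1]; cs=proj(0,[[595.5,-142.5,60],[595.5,-142.5,134]],S);print(cs); a,b=cs.mean(0).astype(int)
x0,y0=max(0,u-70),max(0,v-70); print(x0,y0,a-35,b-35)
A=cv2.resize(im[y0:y0+140,x0:x0+140],(500,500),interpolation=2); B=cv2.resize(sc[b-35:b+35,a-21:a+21],(300,500),interpolation=2)
cv2.imwrite('pics/c8.png',np.hstack([A,B]))
E
```

```text
[ 477.19833334 -151.45749261  184.99755986] 15.75 [-1.56473635 -0.00372342 -1.49783829]
[[446.81149388 182.81680393]
 [487.74693843 211.0534597 ]]
[[267.93590145 188.40975201]
 [265.96133835 167.20944446]]
397 126 231 142
```

View pics/c8.png

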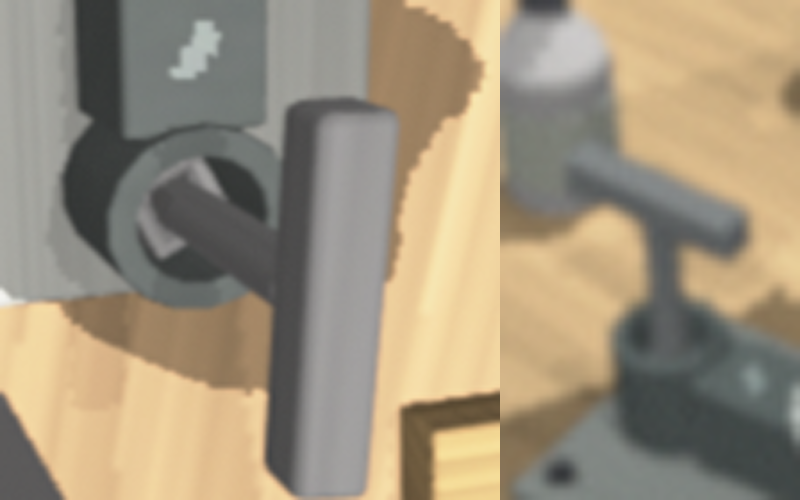

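The key stands upright in the well with its bar at z≈134, so it looks home. The screw head's corner shows at crop (200,160). I work out the screw angle and the bar's height and heading from those pixels.

```bash
python3 - <<'E'
from h import *
P=np.load('pics/w8.png.npy',allow_pickle=True).item()
q=lambda u,v,z: ray(0,(397+(u+.5)/3.571-.5,126+(v+.5)/3.571-.5),z,P)[:2]
im=cv2.imread('pics/full_w8.png'); g=cv2.cvtColor(im,6)
# boss rim centre from this view (outer circle crop extents left108,right~282,top~125,bottom~308)
b=q(195,216,60); print('boss',b)
for nm,uv in [('A',(200,160)),('A2',(222,195)),('B',(150,187)),('C',(165,258))]:
    w=q(*uv,42); d=w-b; print(nm,w.round(1),np.hypot(*d).round(1),np.arctan2(d[1],d[0]).round(2))
for a,c in [((150,187),(200,160)),((200,160),(222,195)),((140,212),(165,258))]:
    d=q(*c,42)-q(*a,42); h=np.arctan2(d[1],d[0]); print('edge',np.hypot(*d).round(1),'mod90',round((h+np.pi/4)%(np.pi/2)-np.pi/4,3))
# bar height: top-face corners; length vs assumed z
for z in (125,130,134,138,144):
    e=[q(x,y,z) for x,y in [(318,112),(397,117),(370,497),(298,497)]]
    m=np.mean(e,0); d=(e[0]+e[1]-e[2]-e[3])/2; print(z,'bar c',m.round(1),'len',np.hypot(*d).round(1),'w',np.linalg.norm(e[0]-e[1]).round(1),'hd',round(np.arctan2(d[1],d[0])%np.pi-np.pi,3))
np.set_printoptions(linewidth=250); print(g[164:204:2,428:468:2])
E
```

```text
boss [ 592.8870631  -141.23134222]
A [ 598.9 -130.5] 12.3 1.06
A2 [ 606.2 -139.3] 13.5 0.15
B [ 587.1 -138.5] 6.4 2.7
C [ 594.3 -157.3] 16.1 -1.49
edge 14.2 mod90 0.599
edge 11.5 mod90 0.697
edge 14.7 mod90 0.626
125 bar c [ 599.8 -144.1] len 80.2 w 15.2 hd -1.422
130 bar c [ 597.1 -142.6] len 78.5 w 14.9 hd -1.422
134 bar c [ 594.9 -141.4] len 77.2 w 14.6 hd -1.422
138 bar c [ 592.7 -140.1] len 75.8 w 14.4 hd -1.422
144 bar c [ 589.5 -138.3] len 73.8 w 14.0 hd -1.422
[[ 59  61  91 102 103  96  81  71  90 103 105 105 105 104 106 106 112 119 117 116]
 [ 61  61  60  61  62  69  88 111 107 108 107 104 105 104 103 104 110 118 119 119]
 [ 61  62  62  64  76 109 110 108 106 105 105 104 104 101 102 104 113 118 119 120]
 [ 61  61  61  72 113 125 121 109 105 106 113 121 128  84  64  71  86 103 117 120]
 [ 60  61  68 107 124 123 120 106 113 128 134 131 154 127  61  55  55  61  87 111]
 [ 60  63  98 123 123 120 116 126 135 121 101 119 148 156 104  54  55  56  56  69]
 [ 59  85 118 121 121 120 124 125 101  87  83 108 130 157 142  66  54  55  56  56]
 [ 63 104 120 119 119 118 106  86  83  83  83 
[... 333 characters left out ...]
82  83  83  82  82  83  86  86  81]
 [114 121 120 114 126 142 120  85  73  74  76  78  81  82  83  83  83  83  84  86]
 [114 122 120 112  97 139 135 115  93  76  73  76  78  79  81  82  82  83  81  82]
 [115 122 120 114  80 119 141 130 121 115  85  75  74  76  78  80  82  83  83  82]
 [112 122 120 118  88  89 135 140 139 139 111  75  75  75  75  78  79  80  82  83]
 [ 98 121 119 118 106  69 107 143 127  93  65  67  73  75  74  74  76  78  80  82]
 [ 73 114 119 118 115  85  69  94  70  62  63  66  66  69  75  74  74  75  77  79]
 [ 86  99 119 119 118 110  81  61  62  62  63  63  64  65  68  73  75  74  75  76]
 [136 100 115 120 118 119 112  84  66  64  63  63  62  62  65  67  81  78  74  75]]
```

The screw edges give a heading of about -0.93, which puts the screw at about 1.1, its stop. The bar overran to -1.42, so the key is wedged past its play. I regrip, back the key off to about -1.05 (inside the play, leaving the screw where it is), and press it home.

>>> {"fn": "play_rows", "kwargs": {"series": [[[0, 0, 0.045], -0.08, 0.35], [[0, 0, 0.09], -0.08, 0.35], [[0, 0, 0.1195], -0.08, 0.35], [[0, 0, 0.1195], -0.08, 0.35], [[0, 0.04, 0.1195], -0.08, 0.35], [[0, 0.07, 0.1195], -0.08, 0.35], [[0, 0.079, 0.1195], -0.08, 0.35], [[0, 0.079, 0.1195], -0.08, 0.6], [[0, 0.079, 0.1195], -0.08, 1], [[0, 0.079, 0.1195], -0.08, 1], [[0, 0.079, 0.1195], -0.08, 1], [[0, 0.079, 0.1195], -0.08, 1]], "squeeze": 50}}

```text
clock: 17.05
eef_pos: [597.6, -142.8, 106.8]
eef_rot: [-1.565, -0.004, -1.417]
wrist_force: [0.0, -0.2, -0.0]
finger_gap: 24.5
```

```bash
python3 st.py
```

```text
17.05 [-1.56488364 -0.00412898 -1.41724809] [ 0.0322041  -0.24510989 -0.0154594 ] [-0.06444683  0.08080825  0.02615428] 0.00017808746179071022 24.53800452462185
[352. 327. 341. 233.] heading -1.293
[299. 233. 288. 327.] heading -1.541
[336. 244. 332. 324.] heading -1.442
[301. 326. 301. 246.] heading -1.44
[332. 254. 336. 192.] heading -1.46
[281. 305. 294. 234.] heading 1.532
[346. 232. 359. 303.] heading -1.226
[304. 191. 304. 254.] heading -1.432
[305. 258. 305. 324.] heading -1.435
[330. 299. 331. 258.] heading -1.44
```

>>> {"fn": "play_rows", "kwargs": {"series": [[[0, 0, 0], 0, 1], [[0, 0, 0], 0, 1], [[0, 0, 0], 0, 1], [[0, 0, 0], -0.08, 1], [[0, 0, 0], -0.16, 1], [[0, 0, 0], -0.16, 1]]}}

```text
clock: 17.7
eef_pos: [597.3, -142.8, 106.7]
eef_rot: [-1.566, -0.005, -1.256]
wrist_force: [-2.8, -1.1, 2.4]
finger_gap: 15.7
```

```bash
python3 st.py
```

```text
17.7 [-1.56627069 -0.00467702 -1.25595381] [-2.80100482 -1.0720508   2.37757295] [-0.11950246  1.01527459  0.01296796] -1.4765245467424393 15.653504794802583
[335. 324. 337. 192.] heading -1.257
[305. 198. 304. 306.] heading -1.276
[294. 305. 302. 234.] heading -1.375
[339. 242. 346. 303.] heading -1.136
[280. 386. 280. 328.] heading -1.283
[355. 326. 358. 291.] heading -1.307
[360. 328. 362. 371.] heading -1.187
```

>>> {"fn": "play_rows", "kwargs": {"series": [[[0, 0, 0], -0.08, 1], [[0, 0, 0], -0.13, 1], [[0, 0.002, 0], -0.13, 1], [[0, 0.004, 0], -0.13, 1], [[0, 0.004, 0], -0.13, 1]]}}

```text
clock: 18.25
eef_pos: [598.8, -143.4, 106.0]
eef_rot: [-1.563, -0.009, -1.132]
wrist_force: [-7.4, -0.1, 25.3]
finger_gap: 15.5
```

```bash
python3 st.py
```

```text
18.25 [-1.56323862 -0.00909046 -1.13199673] [-7.44529048 -0.06640961 25.34255571] [-0.17205944  1.94517001  0.03055776] 0.022457428858615458 15.468782362735228
[304. 218. 305. 324.] heading -1.142
[358. 236. 374. 288.] heading -0.837
[336. 284. 336. 192.] heading -1.121
[292. 327. 302. 233.] heading -1.238
[339. 241. 346. 303.] heading -1.011
[355. 326. 359. 291.] heading -1.187
```

>>> {"fn": "play_rows", "kwargs": {"series": [[[0, -0.003, 0], 0, 1], [[0, -0.003, 0], 0.06, 1], [[0, -0.003, 0], 0.12, 1], [[0, -0.003, 0], 0.18, 1], [[0, -0.003, 0], 0.18, 1]]}}

```text
clock: 18.8
eef_pos: [598.1, -143.3, 108.9]
eef_rot: [-1.563, -0.007, -1.317]
wrist_force: [-8.2, -0.4, 3.0]
finger_gap: 15.4
```

```bash
python3 st.py|head -1
```

```text
18.8 [-1.56340945 -0.00675867 -1.31715337] [-8.1674507  -0.35331772  3.04597794] [-0.09206241  1.84191674  0.06640909] 1.1007218062877655 15.366261161862749
```

```bash
python3 - <<'E'
from h import *
np.set_printoptions(linewidth=250)
for f in('w6','w7','wx'):
    g=cv2.cvtColor(cv2.imread(f'pics/full_{f}.png'),6); print(f,g[172:204,316:325].mean(1).astype(int)); print('   cols row 230',g[225:235,296:346].mean(0).astype(int))
E
```

```text
w6 [156 113  90  95 117 130 141 143 116  86  79  80  81  82  85  95 107 116 121 124 127 130 132 133 133 133 133 133 133 133 133 133]
   cols row 230 [160 155 151 148 143 129 110 101 104 118 128 131 133 136 138 139 138 137 136 136 135 134 134 133 133 132 133 134 134 134 135 134 134 134 135 135 133 129 123 118 109  98  95 103 107 108 109 111 113 114]
w7 [124 124 124 123 123 122 122 118 104  90  88  90  90  91  95 106 120 132 139 144 148 153 157 159 159 159 159 159 159 159 159 159]
   cols row 230 [ 91  83  78  76  76  76  76  88 114 136 145 150 155 160 163 163 162 162 161 161 159 159 158 158 158 159 159 160 160 160 162 162 162 163 163 163 160 155 149 143 131 106  84  81  90 100 106 108 109 109]
wx [123 123 122 122 122 121 116  98  89  89  90  90  91  95 104 116 132 140 144 149 153 157 159 159 159 159 159 159 159 159 159 159]
   cols row 230 [ 96  91  85  81  78  77  74  77 100 126 142 148 153 158 162 164 163 162 162 161 160 159 158 157 158 158 159 160 160 161 161 161 162 162 163 163 161 155 149 143 131 111  96  98 101 103 105 107 108 109]
```

>>> {"fn": "play_rows", "kwargs": {"series": [[[0, 0, 0], -0.12, 1], [[0, 0.002, 0], -0.17, 1], [[0, 0.004, 0], -0.17, 1], [[0, 0.004, 0], -0.08, 1], [[0, 0.004, 0], 0, 1], [[0, 0.004, 0], 0.08, 1], [[0, 0.004, 0], 0.14, 1], [[0, 0.004, 0], 0.14, 1]]}}

```text
clock: 19.65
eef_pos: [598.2, -143.6, 106.4]
eef_rot: [-1.562, -0.006, -1.461]
wrist_force: [-9.0, 0.9, 13.9]
finger_gap: 15.6
```

```bash
python3 st.py|head -1
```

```text
19.65 [-1.56176482 -0.00642354 -1.46089803] [-8.97241993  0.86662829 13.91160709] [-0.03300972  2.2174935   0.16078663] 1.2140650302171707 15.61385325685383
```

>>> {"fn": "play_rows", "kwargs": {"series": [[[0, 0.003, -0.001], -0.1, 1], [[0, 0.003, -0.002], -0.2, 1], [[0, 0.003, -0.003], -0.31, 1], [[0, 0.003, -0.003], -0.31, 1], [[0, 0.001, -0.003], -0.31, 1], [[0, 0.001, -0.003], -0.31, 1]]}}

```text
clock: 20.3
eef_pos: [596.3, -143.5, 106.5]
eef_rot: [-1.561, -0.01, -1.152]
wrist_force: [-0.4, 3.4, 9.7]
finger_gap: 15.6
```

```bash
python3 st.py|head -1
```

```text
20.3 [-1.5612045  -0.00994911 -1.15209217] [-0.42145596  3.36339428  9.68573971] [0.90149616 0.04740041 0.02036636] 0.07531342562288046 15.550211934789623
```

>>> {"fn": "play_rows", "kwargs": {"series": [[[0, 0, 0], 0, 0.6], [[0, 0, 0], 0, 0.5], [[0, 0, 0], 0, 0.4], [[0, 0, 0], 0, 0.4], [[0, -0.03, 0], 0, 0.4], [[0, -0.07, 0], 0, 0.4], [[0, -0.08, -0.04], 0, 0.4], [[0, -0.08, -0.09], 0, 0.4], [[0, -0.08, -0.12], 0, 0.4], [[0, -0.08, -0.12], 0, 0.4], [[0, -0.08, -0.12], 0, 0.4]]}}

```text
clock: 21.45
eef_pos: [485.8, -192.3, 185.7]
eef_rot: [-1.561, -0.011, -1.153]
wrist_force: [0.7, 1.2, 0.8]
finger_gap: 56.4
```

```bash
python3 - <<'E'
from h import *
np.set_printoptions(linewidth=250)
p,r,s=tool();print(p,s['clock'],s['eef_rot'])
for f in('w8','w9'):
    if f=='w9': snap('wrist','w9.png')
    P=np.load(f'pics/{f}.png.npy',allow_pickle=True).item()
    g=cv2.cvtColor(cv2.imread(f'pics/full_{f}.png'),6); k=4
    c=proj(0,[[595.5,-142.7,42],[596.5,-142.7,134]],P);print(f,c.round(0).tolist())
    x0,y0=(c[0]-30).astype(int); G=cv2.resize(g[y0:y0+60,x0:x0+60],None,fx=k,fy=k,interpolation=2)
    for a in cv2.createLineSegmentDetector().detect(G)[0][:,0]:
        if np.hypot(a[2]-a[0],a[3]-a[1])<25: continue
        q=lambda u,v: ray(0,(x0+(u+.5)/k-.5,y0+(v+.5)/k-.5),42,P)[:2]
        A,B=q(*a[:2]),q(*a[2:]); d=B-A; n=np.array([-d[1],d[0]])/np.hypot(*d); h=np.arctan2(d[1],d[0])
        off=abs(n@(A-[595.5,-142.7]))
        if off<14: print('  edge len',np.hypot(*d).round(1),'off',off.round(1),'mod90-> screw',round(.185-((h%(np.pi/2))-np.pi/2),2))
    for a in cv2.createLineSegmentDetector().detect(g)[0][:,0]:
        m=(a[:2]+a[2:])/2
        if np.hypot(a[2]-a[0],a[3]-a[1])>70 and np.linalg.norm(m-c[1])<35:
            A,B=[ray(0,q,134,P)[:2] for q in(a[:2],a[2:])]; d=B-A; print('  bar',m.round(0),np.hypot(*d).round(1),round((np.arctan2(d[1],d[0])%np.pi)-np.pi,3),((A+B)/2).round(1))
    if f=='w9': print(g[y0+6:y0+54:2,x0+4:x0+56:2])
E
```

```text
[ 485.79729854 -192.25412209  185.67301621] 21.45 [-1.56062066 -0.01054116 -1.15319388]
w8 [[447.0, 183.0], [495.0, 216.0]]
  edge len 14.6 off 11.1 mod90-> screw 1.05
  edge len 7.4 off 10.5 mod90-> screw 1.1
  edge len 11.9 off 11.0 mod90-> screw 1.14
  edge len 9.4 off 6.9 mod90-> screw 0.65
  edge len 15.6 off 6.7 mod90-> screw 0.73
  edge len 9.6 off 6.9 mod90-> screw 0.68
  edge len 5.9 off 13.9 mod90-> screw 0.26
  edge len 10.2 off 7.6 mod90-> screw 1.09
  edge len 8.8 off 13.8 mod90-> screw 1.1
  edge len 10.5 off 14.0 mod90-> screw 1.57
  bar [483. 211.] 75.3 -1.431 [ 587.5 -141.3]
w9 [[448.0, 181.0], [496.0, 214.0]]
  edge len 8.2 off 11.4 mod90-> screw 0.99
  edge len 11.1 off 10.7 mod90-> screw 1.13
  edge len 6.9 off 7.0 mod90-> screw 0.34
  edge len 7.3 off 6.7 mod90-> screw 0.31
  edge len 9.5 off 7.0 mod90-> screw 1.14
  edge len 6.7 off 7.7 mod90-> screw 0.3
  bar [485. 207.] 75.3 -1.145 [ 587. -143.]
[[146 123  80  60  61  62  60  61  62  61  62  80  93  99 104 106 104 110 118 120 119 120 120 119 119 120]
 [127  70  58  61  60  62  61  62  62  61  61  61  62  67  7
[... 1701 characters left out ...]
 138 131 102  78  76  75  76  78  78  81  82  83  83  83]
 [142 100  60  61 106 120 117 103 115 133 124 105  86  74  69  70  79  77  75  75  76  78  79  81  83  83]
 [143 140 102  59  88 119 117 104  99  74  63  64  65  66  65  66  66  75  79  76  75  75  76  78  81  83]
 [142 144 140 101  68 110 116 106 104  89  65  62  65  66  66  67  66  65  69  78  78  76  75  77  78  78]
 [143 144 143 144 101  87 109 106 105 104  93  68  63  64  65  67  66  65  64  65  75  80  75  76  75  76]
 [143 143 144 147 141 111 108 106 106 105 103  97  80  69  64  65  68  65  69  86 106 109  84  77  74  75]
 [125 128 137 143 141 141 120 103 105 105 104 103 102 100  95  93 102 107 114 120 119 118 112  93  79  76]]
```

```bash
python3 -c "
from cell import manip
print(manip.sign_off())"
```

```text
the job is handed in; nothing more can be done
None
```

I set the collar, put the key in the clamp screw and tightened it, and handed the job in at about 21.5 s with the gripper clear. The sign-off gave no verdict.

- **Collar:** I turned it counter-clockwise by 4 clicks. After I let go, a near view from above showed the pointer in line with the long thick line. I did not look at it again after that.
- **Key:** I took the largest key from the rack. The arm stopped against the socket bottom at the height expected for fully home, under up to 25 N of downward push. After the last release I checked only its heading, not its height.
- **Screw:** The screw head's edges in the last two near views put it at about 1.1 rad (individual edges 0.99 to 1.14), which is its stop.
- **What disagreed:** I never felt a sharp hard stop; the wrist moment peaked at only about 0.2 N m. The key also turned about 0.25 rad further than its stated play should allow once the screw had stopped. I took this as the key wedging in the socket. I turned it back into its play, pressed it home, turned it clockwise again to about 0.16 N m, backed it off once more and released. The screw still read about 1.1 rad afterwards.
- **Bystanders:** I saw no contact with them, but did not check their places again at the end.

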